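# Gauge the height of an oak packing strip on the microwave shelf

## Task

I want to read the thickness of the oak packing strip with the height gauge. First move the blue toothpick holder off the marble slab and stand it on the round cork coaster; then take the oak strip from the sloping rack and lay it flat on the marble, lowered level rather than dropped. Last, lower the gauge gently over the strip, one leg on the slab either side, so that it stands squarely on the marble by itself with its sprung foot resting on the strip; leave the other things where they are.

Things in the scene. Friction and masses are not known exactly. Their poses are not given: they have to be found in the camera images.
- slab: White marble slab, 230 mm (its x) by 150 mm (its y), 12 mm thick, fixed on the shelf. Origin at the centre of its underside, z up.
- slab_top (a point): Centre of the slab's top face, 12 mm over the shelf; axes as the slab's.
- coaster: Round cork coaster, 96 mm across, 8 mm thick, fixed on the shelf. Origin at the centre of its underside.
- toothpick_holder: Blue plastic cylinder 42 mm across with a white flip cap 44 mm across, 81 mm tall in all, about 70 g; stands on the slab at the start. Origin at the centre of its underside, z up along its axis.
- rack: White fixed rack, slope of 35 degrees, 190 mm long, 150 mm wide. Origin: centre of its underside; x points to the high end (away from the robot). Slope middle 75 mm over the shelf, ends 21 and 129 mm. A 12 mm lip at the low end holds two strips side by side, 84 mm between centres, lengthwise up the slope, in either order. The rack may be on the robot's left or right.
- oak_strip: Pale oak strip to be gauged, 170 mm long (x), 36 mm wide (y), 28 mm high (z), about 130 g. Origin: centre of its underside; z comes out of its upper face, 35 degrees from vertical on the rack, where x points up the slope. It is to lie on the slab on the same 36 mm wide underside.
- grey_strip: Grey plastic strip, 170 x 36 x 20 mm, on the rack beside the oak strip. Origin and axes as the oak strip's. Leave it.
- gauge: Loose 450 g gauge, 142 mm tall: two aluminium legs 50 mm (x) by 14 mm (y), inner faces 58 mm apart in y, 60 mm high inside; bridge 86 mm wide (y), top at 76 mm; on it a black grip 26 (x) by 32 mm (y), 76 to 142 mm high, white scale on +x. Orange foot disc, 24 mm, midway between the legs. Origin midway between the legs' undersides, z up. Starts on the shelf. A strip passes between the legs along x.
- gauge_grip (a point): Middle of the gauge's black grip, 112 mm over the undersides of the legs; axes as the gauge's.
- gauge_foot (a joint): Height (m) of the underside of the orange foot over the undersides of the legs, 0 to 0.045. A spring presses the foot down, 0.9 N at 0 rising to about 1.7 N at 0.028. When the gauge stands on the slab over a part it reads the part's height.
- cookie_jar: Empty glass cookie jar with a steel lid and knob, 102 mm across, 150 mm tall, loose bystander. Origin at the centre of its underside.
- frother: White and black electric milk frother, 62 mm across, 107 mm tall, loose bystander with a small red toggle. Origin at the centre of its underside.
- plate: White ceramic plate, 160 mm across, 18 mm high, loose bystander. Origin at the centre of its underside.
Not all that is in view belongs to the job. What is shaped like the gauge but pink is not meant.

How it is judged:
On the way, in this order (a step that is already met when the one before it is completed fails the run):
1. the toothpick holder stands on the cork coaster, let go (horizontal distance between toothpick_holder and coaster below 0.035 m and angle between toothpick_holder's own z axis and vertical below 0.1 rad and height (world z) of toothpick_holder below 0.013 m and contact force between the fingers and toothpick_holder below 0.05 N), for 0.2 s.
2. the oak strip is held by the fingers level and no more than 12 mm over the slab (x of oak_strip in the frame of slab_top between -0.09 and 0.09 m and y of oak_strip in the frame of slab_top between -0.06 and 0.06 m and z of oak_strip in the frame of slab_top below 0.012 m and angle between oak_strip's own z axis and vertical below 0.15 rad and contact force between the fingers and oak_strip above 0.5 N), for 0.05 s.
3. the oak strip lies flat on the slab, let go (x of oak_strip in the frame of slab_top between -0.09 and 0.09 m and y of oak_strip in the frame of slab_top between -0.06 and 0.06 m and z of oak_strip in the frame of slab_top between -0.003 and 0.003 m and angle between oak_strip's own z axis and vertical below 0.06 rad and contact force between the fingers and oak_strip below 0.05 N), for 0.2 s.
4. the gauge, still held in the fingers, is lowered until the strip has pushed its foot up by at least 15 mm (value of joint gauge_foot above 0.015 m and contact force between the fingers and gauge above 0.5 N and contact force between gauge and oak_strip above 0.2 N), for 0.05 s.
At the end, for the whole second after the job is handed in: Oak strip flat on the slab (within 3 mm, 3.4 deg; centre within 90 x 60 mm of the slab's); gauge standing on the slab (within 3 mm, 2.9 deg of upright), foot on the strip, reading 25.5 to 30.5 mm; holder upright on the coaster, within 35 mm of its centre; all released, at rest (all of step 1 and x of oak_strip in the frame of slab_top between -0.09 and 0.09 m and y of oak_strip in the frame of slab_top between -0.06 and 0.06 m and z of oak_strip in the frame of slab_top between -0.003 and 0.003 m and angle between oak_strip's own z axis and vertical below 0.06 rad and value of joint gauge_foot between 0.0255 and 0.0305 m and z of gauge in the frame of slab_top between -0.003 and 0.003 m and angle between gauge's own z axis and vertical below 0.05 rad and contact force between gauge and oak_strip above 0.2 N and linear speed of each of gauge, oak_strip, toothpick_holder below 0.02 m/s); the robot touches nothing.
It fails at once if the cookie jar is shifted by more than 20 mm (distance of cookie_jar from where it was at the start of the episode above 0.02 m).
It fails at once if the milk frother is shifted by more than 20 mm (distance of frother from where it was at the start of the episode above 0.02 m).
It fails at once if the plate is shifted by more than 20 mm (distance of plate from where it was at the start of the episode above 0.02 m).
It fails at once if the grey strip is shifted by more than 20 mm (distance of grey_strip from where it was at the start of the episode above 0.02 m).
It fails at once if the gauge is pressed on the oak strip with more than 20 N (contact force between gauge and oak_strip above 20 N).
It also fails if it takes over 72 s, if anything falls off the work surface, if the arm or the gripper's body presses on something with over 40 N, if the wrist force passes 120 N, or if a joint passes its speed limit or range.

## Robot

A 7-joint arm with a two-finger parallel gripper is mounted at the origin on the work surface. World frame = base frame: x ahead of the robot, y to its left, z up, the work surface at z = 0. Lengths are in m, angles in rad, forces in N, time in s.
With the tool pointing down it reaches from about 0.35 to 0.9 m from the base axis. Payload 19.9 kg.
Tool frame: the origin (TCP) lies between the finger pads; the fingertips stand 19 mm ahead of it and the grasp point (between the pads) is the TCP; z points along the fingers, y is the direction in which the jaws open and shut (so a half turn about z gives the same grasp; the last joint's range is limited). The gripper opens to 94 mm and grips with 3 to 60 N. Pads are 16 mm wide; open, the fingers measure 119 mm over their backs; the gripper's body (75 mm by 177 mm) begins 78 mm behind the grasp point.
Start: joints at [1.111, 0.417, -0.01, 1.614, 0.005, 1.111, -0.053], TCP at [0.254, -0.571, 0.224] pointing down, gripper open.
Joint ranges: [-2.81, 2.81], [-0.39, 2.02], [-1.27, 1.25], [0.06, 2.57], [-1.19, 4.33], [0.19, 2], [-2.82, 2.82]. Speed limits (rad/s): [1.89, 1.89, 2.39, 2.39, 3.01, 3.01, 3.01].

## Interface

Orientations are given as a 3x3 rotation matrix whose columns are the frame's x, y, z axes.
In Python, from rig import robot gives the robot as it stands. Calls block until the motion is done:
- robot.move_ptp(position, orientation): joint-space move of the TCP to a pose.
- robot.move_linear(position, velocity=0.15, frame=None, threshold=None): straight line of the TCP; frame=None keeps the orientation; velocity is the mean speed in m/s. With threshold (N) it stops when the force on the tool has changed by that much, and returns True; else False.
- robot.goto_joints(angles): joint-space move.
- robot.gripper_to(opening): finger opening in m; the grip force is fixed at half the most; returns when the fingers have stopped.
- robot.pause(seconds).
- robot.ik(position, orientation): joint angles nearest the present ones, or None.
- robot.get_state(): the state.
- robot.grab_frame(name): name is "scene" or "top" or "wrist"; returns the picture (384x512x3 uint8, red, green, blue); there is no depth.
- robot.camera_info(name): a dict with "fx", "fy", "cx", "cy" (pixels), "rvec" (rotation vector, rad) and "tvec" (3), from world to camera coordinates, as OpenCV has them. Camera axes: x right, y down, z forward; pixel columns grow to the right and rows downward; lengths in m; the calibration is good to about 2 mm. A picture is of the moment at which its call begins: read the wrist's pose just before it. camera_info takes no time and is no camera call; for the wrist camera it gives the pose at the moment of the call.
A pose or a line that the arm cannot do raises robot.PlanningError and nothing moves.
- robot.sign_off(): hands the job in, once; it reports no verdict.
The state is a dict: "time": time; "qpos": joint angles; "joint_vel": joint speeds; "effort": joint torques, N m; "ee_pos": TCP position; "tool_rot": TCP orientation; "force": force on the tool from outside, world axes, zero at the start; "moment": the same for the moment, N m; "opening": finger opening in m.
Only numpy, scipy, OpenCV 4.12 (cv2) and the standard library are available. Lean on these libraries where they do the work, as an engineer would, in place of code of your own. Each camera call takes 0.05 s, during which the arm holds its last target.

## Working session

There is one attempt and no reset: what is moved stays moved. The work goes in short steps, each a Python script; the robot and the scene stay as the last script left them, time stands still between calls to the robot, and variables do not carry over. Pictures are saved under pics/ and viewed, and the job is handed in when it is done.

```bash
ls; mkdir -p pics
python3 - <<'E'
from rig import robot
import cv2
for n in("scene","top","wrist"):
    i=robot.camera_info(n); print(n,i)
    cv2.imwrite(f"pics/{n}0.png",robot.grab_frame(n)[:,:,::-1])
s=robot.get_state();print(s)
E
```

```text
pics
scene {'fx': 480.90251597091975, 'fy': 480.90251597091975, 'cx': 256.42959376062333, 'cy': 192.3285198594969, 'rvec': array([ 2.28311408,  0.55829297, -0.23047487]), 'tvec': array([-0.51687376, -0.09757638,  1.47269334])}
top {'fx': 375.34632882106223, 'fy': 375.34632882106223, 'cx': 255.71398611751073, 'cy': 189.93718703370948, 'rvec': array([ 2.15778098, -2.12918018,  0.11978373]), 'tvec': array([0.02752028, 0.54524193, 0.97035257])}
wrist {'fx': 291.81445196709177, 'fy': 291.81445196709177, 'cx': 250.8328379588993, 'cy': 188.970402200486, 'rvec': array([-2.42289282,  1.57558299,  0.23015461]), 'tvec': array([-0.62459919, -0.0297912 ,  0.3911907 ])}
{'time': 0.15, 'qpos': array([ 1.11149552,  0.41788788, -0.01030482,  1.61398806,  0.00471139,
        1.11071571, -0.05304449]), 'joint_vel': array([ 0.00022296, -0.00253571,  0.00089676, -0.00247543, -0.00076167,
       -0.00019015, -0.00245323]), 'effort': array([ 9.49284367e-05, -8.51529264e+01,  6.38396759e-01, -4.26135778e+01,
       -4.87752585e-02,  1.70792610e-02, -4.10173766e-05]), 'ee_pos': array([ 0.25348145, -0.57100665,  0.22395725]), 'tool_rot': array([[ 9.13995748e-01,  4.05723485e-01, -4.75664968e-04],
       [ 4.05723754e-01, -9.13995355e-01,  8.51874376e-04],
       [-8.91301303e-05, -9.71598134e-04, -9.99999524e-01]]), 'force': array([-0.0719223 ,  0.23617875,  0.19611887]), 'moment': array([-0.01994768,  0.02237841,  0.04712904]), 'opening': 0.0940102609251872}
```

View pics/scene0.png

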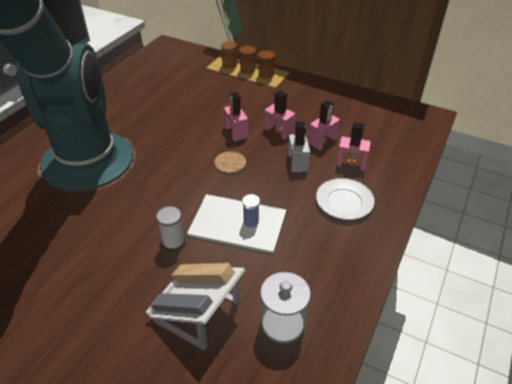

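View pics/top0.png

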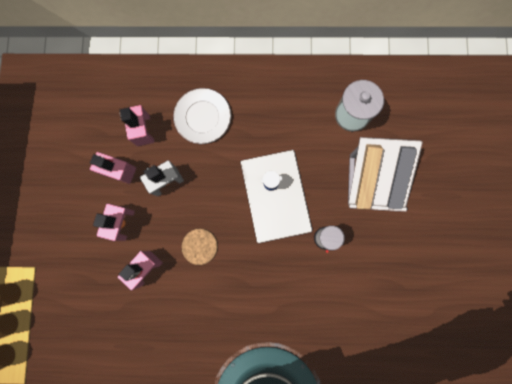

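View pics/wrist0.png

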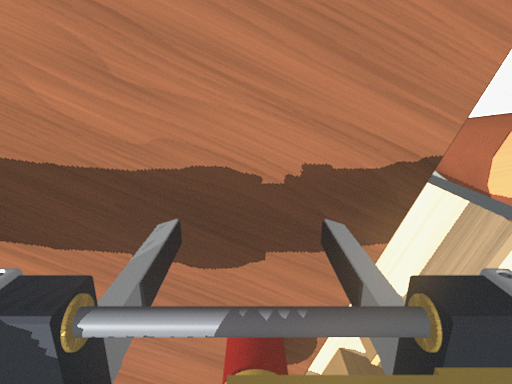

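The scene camera shows five gauge shapes: four are pink, at (236,118), (280,117), (324,126) and (353,148). The one in bare aluminium at (299,148), which is (160,177) in the top view, fits the description because the gauge's legs are aluminium. Rack: the tan strip at top (370,176) is the oak one and the dark grey strip at (402,178) stays. I'll enlarge crops to confirm.

```bash
cat > h.py <<'E'
import numpy as np, cv2
from rig import robot
def P(name,pts,z):
    i=robot.camera_info(name) if isinstance(name,str) else name
    R=cv2.Rodrigues(i['rvec'])[0]; t=i['tvec']
    K=np.array([[i['fx'],0,i['cx']],[0,i['fy'],i['cy']],[0,0,1]])
    C=-R.T@t; out=[]
    z=np.broadcast_to(z,(len(pts),))
    for p,zz in zip(pts,z):
        d=R.T@np.linalg.solve(K,[p[0],p[1],1]); out.append(C+d*(zz-C[2])/d[2])
    return np.array(out)
def J(name,X):
    i=robot.camera_info(name) if isinstance(name,str) else name
    K=np.array([[i['fx'],0,i['cx']],[0,i['fy'],i['cy']],[0,0,1]])
    return cv2.projectPoints(np.array(X,float).reshape(-1,3),i['rvec'],i['tvec'],K,None)[0][:,0]
E
python3 - <<'E'
import cv2,numpy as np
t=cv2.imread('pics/top0.png');s=cv2.imread('pics/scene0.png')
def c(im,x,y,w,h,k):return cv2.resize(im[y:y+h,x:x+w],None,fx=k,fy=k,interpolation=cv2.INTER_CUBIC)
cv2.imwrite('pics/c_gauge.png',np.hstack([c(t,90,80,100,140,4),c(s,225,80,100,140,4)])[:,:,:])
cv2.imwrite('pics/c_rack.png',c(t,300,70,140,190,3))
cv2.imwrite('pics/c_slab.png',c(t,175,140,145,130,5))
E
```

```text
(no output)
```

View pics/c_gauge.png

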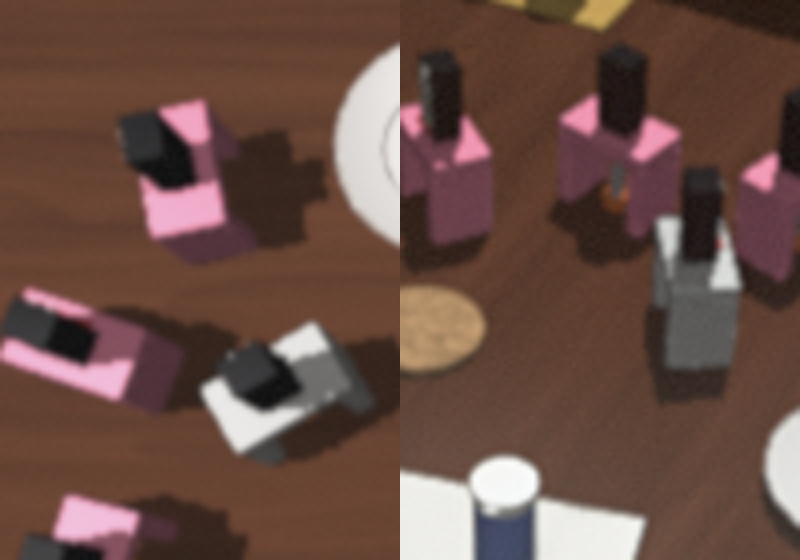

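View pics/c_rack.png

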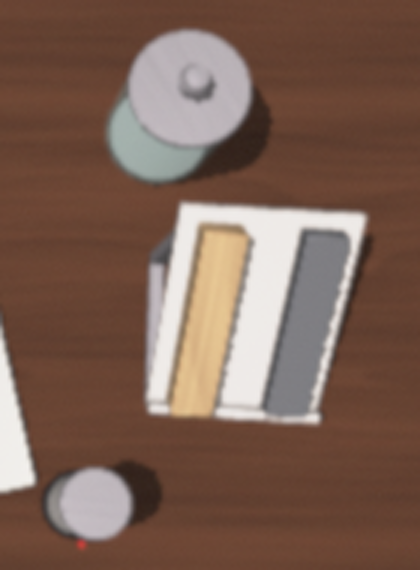

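View pics/c_slab.png

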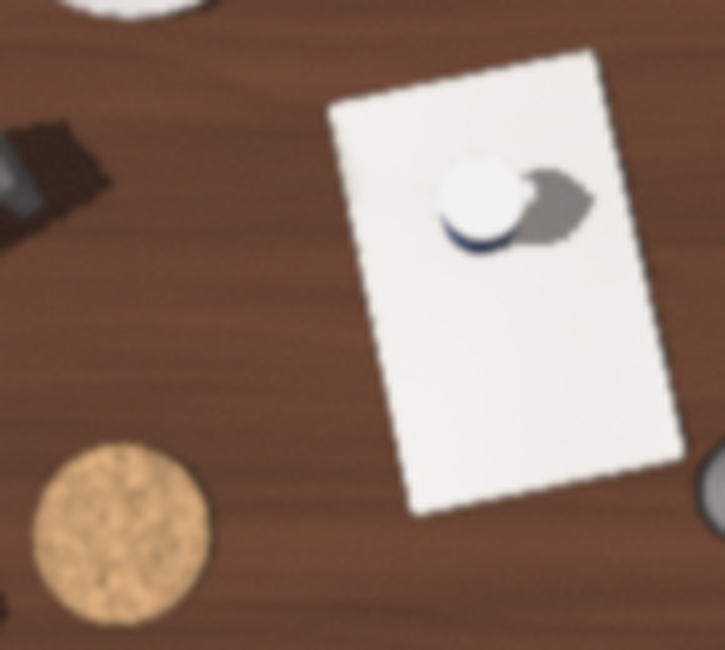

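```bash
cat > meas.py <<'E'
from h import *
from scipy.optimize import least_squares
cr=lambda pts,x,y,k:(np.array(pts,float)+.5)/k+[x,y]-.5
S=P('top',cr([(328,104),(594,50),(685,458),(413,516)],175,140,5),.012)
print('slab',S[:,:2].round(4),S.mean(0).round(4)); d=S[0]-S[3]; e=S[1]-S[0];print(np.linalg.norm(d),np.linalg.norm(e),'yaw',np.arctan2(d[1],d[0]),np.arctan2(e[1],e[0]))
print('holder',P('top',cr([(481,200)],175,140,5),.093), 'scene',P('scene',[(251,201)],.093))
print('coaster',P('top',cr([(122,533)],175,140,5),.008),P('scene',[(230,162)],.008))
a=np.radians(35)
def rackpt(p,s,w,n):
    x,y,th=p; ca,sa=np.cos(a),np.sin(a)
    l=np.array([s*ca-n*sa,w]); z=.075+s*sa+n*ca
    R=np.array([[np.cos(th),-np.sin(th)],[np.sin(th),np.cos(th)]])
    return np.r_[R@l+[x,y],z]
obs=cr([(180,203),(366,212),(320,422),(148,412)],300,70,3)
X=[(.095,.075,0),(.095,-.075,0),(-.095,-.075,0.0),(-.095,.075,0.0)]
f=lambda p:(J('top',[rackpt(p,*q) for q in X])-obs).ravel()
r=least_squares(f,[.6,-.3,0]);print('rack',r.x.round(4),r.fun.round(1))
g=cr([(201,388),(240,453),(315,321),(352,388)],90,80,4)
G=P('top',g,.076);print('gauge bridge',G[:,:2].round(4),(G[1]+G[2])[:2]/2,[np.linalg.norm(G[0]-G[1]),np.linalg.norm(G[0]-G[2])],'yaw y',np.arctan2(*(G[2]-G[0])[[1,0]]))
print('plate',P('top',[(202,116)],.018),'jar',P('top',[(363,100)],.13),'frother',P('top',cr([(96,503)],300,70,3),.107))
E
python3 meas.py
```

```text
slab [[ 0.6303  0.0796]
 [ 0.6625 -0.0679]
 [ 0.4375 -0.1173]
 [ 0.4043  0.0292]] [ 0.5337 -0.0191  0.012 ]
0.2315916220289389 0.15098942629701473 yaw 0.21956648641953375 -1.3560665800017304
holder [[ 0.56422544 -0.00431584  0.093     ]] scene [[ 0.56863708 -0.00507527  0.093     ]]
coaster [[0.39280683 0.1869951  0.008     ]] [[0.39433358 0.18814485 0.008     ]]
rack [ 0.5819 -0.2952 -0.0309] [ 0.5  1.7  0.   1.1 -0.9 -1.9  0.3 -1. ]
gauge bridge [[0.5709 0.3361]
 [0.5286 0.3083]
 [0.6161 0.2636]
 [0.572  0.2374]] [0.57235846 0.28594857] [np.float64(0.05059296844518952), np.float64(0.08548330057794054)] yaw y -1.0132817513878567
plate [[0.75524306 0.18937759 0.018     ]] jar [[ 0.76204607 -0.23170671  0.13      ]] frother [[ 0.42096186 -0.15389159  0.107     ]]
```

```bash
cat >> h.py <<'E'
def down(th): # tool x at angle th in plane
    c,s=np.cos(th),np.sin(th); return np.array([[c,s,0],[s,-c,0],[0,0,-1.]])
def best(pos,R):
    q0=robot.get_state()['qpos']; o=[]
    for RR in (R,R@np.diag([-1,-1,1.])):
        q=robot.ik(pos,RR)
        if q is not None: o.append((np.abs(np.array(q)-q0).max(),RR,np.round(q,2)))
    o.sort(key=lambda t:t[0]); return o
def st(m=''):
    s=robot.get_state(); print(m,'t',round(s['time'],2),'p',s['ee_pos'].round(4),'f',s['force'].round(2),'op',round(s['opening'],4))
    return s
def snap(n,f,k=1,box=None):
    im=robot.grab_frame(n)[:,:,::-1]
    if box: x,y,w,h=box; im=im[y:y+h,x:x+w]
    cv2.imwrite('pics/'+f,cv2.resize(im,None,fx=k,fy=k,interpolation=cv2.INTER_CUBIC))
E
python3 - <<'E'
from h import *
for n,p,th in [('hold',(.566,-.0045,.055),.2),('coast',(.3935,.1875,.055),.2),('coastup',(.3935,.1875,.2),.2),('gauge',(.5724,.286,.112),.558),('gslab',(.534,-.019,.124),.217),('strip slab',(.534,-.019,.04),.217)]:
    print(n,[(round(o[0],2),o[2]) for o in best(p,down(th))])
a=np.radians(35);th=-.031
sx=np.array([np.cos(a)*np.cos(th),np.cos(a)*np.sin(th),np.sin(a)]); sy=np.array([-np.sin(th),np.cos(th),0]); sz=np.cross(sx,sy)
R=np.c_[sx,-sy,-sz]
print([(round(o[0],2),o[2]) for o in best((.58,-.253,.09),R)])
# overlay strip prediction
im=cv2.imread('pics/top0.png')
c=np.array([.5824,-.2950,.075])
for s0 in (-.095,-.085):
    X=[c+sx*s+sy*(.042+w)+sz*.028 for s,w in((s0,-.018),(s0+.17,-.018),(s0+.17,.018),(s0,.018))]
    px=J('top',X); print(px.round(1))
    im2=cv2.resize(im,None,fx=4,fy=4,interpolation=cv2.INTER_CUBIC)
    cv2.polylines(im2,[(px*4+1.5).round().astype(int)],True,(0,0,255),1)
    cv2.imwrite('pics/ov%d.png'%(-s0*1000),im2[520:880,1360:1720])
a=[cv2.imread('pics/ov%d.png'%k) for k in(95,85)]
cv2.imwrite('pics/ov.png',np.hstack(a))
E
```

```text
hold [(np.float64(1.36), array([ 0.46,  0.63, -0.66,  1.87,  0.52,  0.82,  1.3 ])), (np.float64(1.56), array([ 0.2 ,  0.55, -0.31,  1.88,  0.24,  0.75, -1.62]))]
coast [(np.float64(1.06), array([ 0.37,  0.6 , -1.07,  2.17,  0.76,  0.81,  0.58])), (np.float64(2.24), array([ 0.07,  0.44, -0.68,  2.18,  0.45,  0.66, -2.29]))]
coastup [(np.float64(1.11), array([ 0.49,  0.24, -1.12,  2.06,  0.26,  0.99,  1.01])), (np.float64(2.03), array([ 0.4 ,  0.21, -1.  ,  2.06,  0.21,  0.98, -2.08]))]
gauge [(np.float64(1.09), array([ 0.2 ,  0.85, -1.09,  1.64,  0.81,  1.17,  1.04])), (np.float64(1.89), array([ 0.03,  0.7 , -0.79,  1.65,  0.56,  1.04, -1.94]))]
gslab [(np.float64(1.45), array([ 0.59,  0.49, -0.77,  1.91,  0.43,  0.91,  1.4 ])), (np.float64(1.5), array([ 0.3 ,  0.41, -0.39,  1.92,  0.2 ,  0.85, -1.55]))]
strip slab [(np.float64(1.38), array([ 0.49,  0.6 , -0.64,  1.95,  0.52,  0.75,  1.33])), (np.float64(1.53), array([ 0.22,  0.53, -0.3 ,  1.96,  0.24,  0.68, -1.58]))]
[(np.float64(1.46), array([ 1.36,  0.74, -1.09,  2.1 ,  1.46,  0.33,  0.78])), (np.float64(2.31), array([ 1.36,  0.74, -1.09,  2.1 ,  1.46,  0.33, -2.37]))]
[[370.6 211.9]
 [382.4 151.5]
 [367.4 150.9]
 [356.8 211.3]]
[[371.3 208.6]
 [383.2 147.6]
 [368.1 147. ]
 [357.4 208. ]]
```

View pics/ov.png

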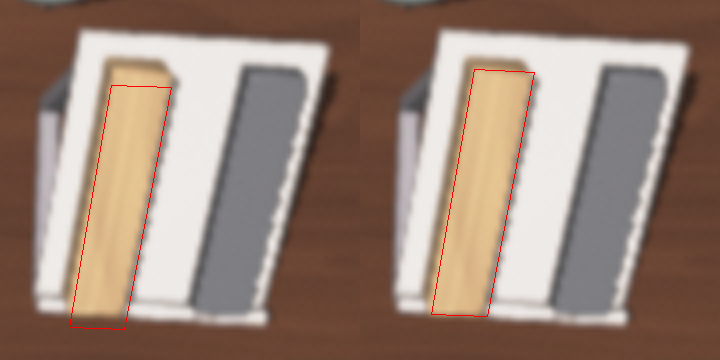

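The crops confirm the targets: the only unpainted aluminium gauge is at top (160,177), and oak is the left strip on the rack. The rack fit with the strip's low end at s = −85 mm matches the oak's outline. Next, the holder.

Run:
```python
from h import *
x,y=.566,-.0045
R=best((x,y,.055),down(.217))[1 if 0 else 0][1]
robot.move_ptp((x,y,.20),R); st('above')
snap('wrist','w1.png')
robot.move_linear((x,y,.055)); st('down')
robot.gripper_to(.0); st('grip')
```

```text
above t 2.46 p [ 0.5661 -0.0054  0.1999] f [-0.84 -0.77  0.61] op 0.0944
down t 3.62 p [ 0.5665 -0.0044  0.0558] f [ 1.32 -0.77 -0.13] op 0.0939
grip t 4.47 p [ 0.566  -0.0045  0.055 ] f [-0.55  0.65  0.75] op 0.0428
```

View pics/w1.png

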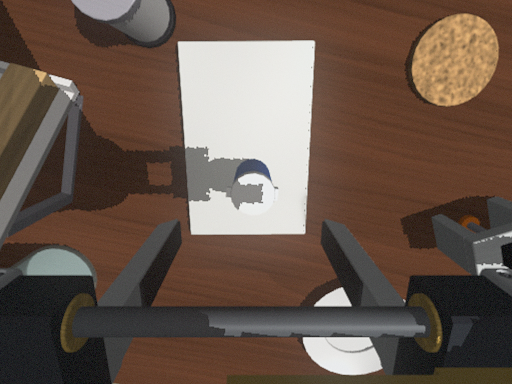

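The wrist view shows the cap at (253,195) centred between the fingers, and the slab edges square with the image, so the slab yaw of 0.217 is right. The holder is gripped with the fingers 42.8 mm apart. I'll carry it to the coaster.

Run:
```python
from h import *
x,y=.566,-.0045; cx,cy=.3932,.1875
robot.move_linear((x,y,.12),velocity=.25)
robot.move_linear((cx,cy,.12),velocity=.25); st('over'); robot.pause(.2)
print(robot.move_linear((cx,cy,.060),velocity=.12))
print(robot.move_linear((cx,cy,.049),velocity=.03,threshold=3)); st('down')
robot.gripper_to(.08); robot.pause(.2)
p=st('open')['ee_pos']
robot.move_linear((cx,cy,.17),velocity=.25)
snap('top','t1.png',3,(160,130,170,150)); st()
```

```text
over t 6.06 p [0.3937 0.1867 0.1198] f [-0.06  0.11 -0.6 ] op 0.0429
False
True
down t 7.27 p [0.3935 0.1874 0.0504] f [ 0.95  0.13 -1.16] op 0.0429
open t 8.21 p [0.3933 0.1873 0.0507] f [ 0.27 -0.23 -1.58] op 0.0801
 t 8.88 p [0.3929 0.1871 0.1694] f [-0.64 -0.82 -0.55] op 0.0799
```

View pics/t1.png

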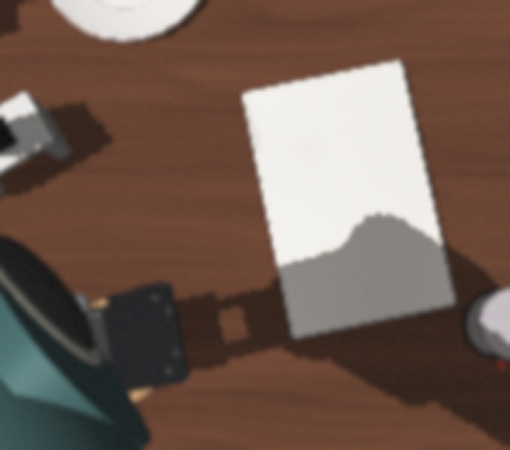

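```bash
cat >> h.py <<'E'
a=np.radians(35);_t=-.031
sx=np.array([np.cos(a)*np.cos(_t),np.cos(a)*np.sin(_t),np.sin(a)]); sy=np.array([-np.sin(_t),np.cos(_t),0]); sz=np.cross(sx,sy)
RS=np.c_[sx,-sy,-sz]
SC=np.array([.5824,-.2950,.075])+sy*.042
E
python3 - <<'E'
from h import *
snap('scene','s1.png',1); snap('wrist','w2.png')
for n in (.023,.06,.10,.14):
    print(n,(SC+sz*n).round(3),[(round(o[0],2),o[2]) for o in best(SC+sz*n,RS)])
E
```

```text
0.023 [ 0.571 -0.253  0.094] [(np.float64(1.06), array([ 1.27,  0.62, -0.94,  2.12,  1.32,  0.2 ,  0.86])), (np.float64(3.38), array([ 1.37,  0.72, -1.09,  2.12,  1.44,  0.32, -2.35]))]
0.06 [ 0.549 -0.252  0.124] [(np.float64(1.09), array([ 1.42,  0.6 , -1.09,  2.15,  1.13,  0.25,  1.05])), (np.float64(3.12), array([ 1.42,  0.6 , -1.09,  2.15,  1.13,  0.25, -2.09]))]
0.1 [ 0.526 -0.251  0.157] [(np.float64(1.08), array([ 1.42,  0.42, -1.01,  2.18,  0.33,  0.19,  1.78])), (np.float64(1.27), array([ 0.71,  0.25, -0.19,  2.19, -1.01,  0.28, -0.13]))]
0.14 [ 0.503 -0.251  0.19 ] [(np.float64(1.24), array([ 1.57,  0.33, -1.12,  2.19,  0.01,  0.26,  2.08])), (np.float64(1.24), array([ 0.58,  0.15, -0.01,  2.22, -0.93,  0.37, -0.21]))]
```

View pics/s1.png

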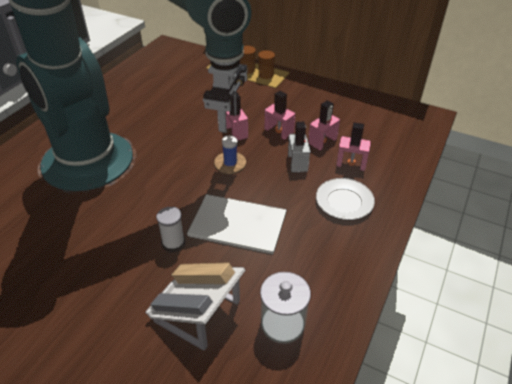

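View pics/w2.png

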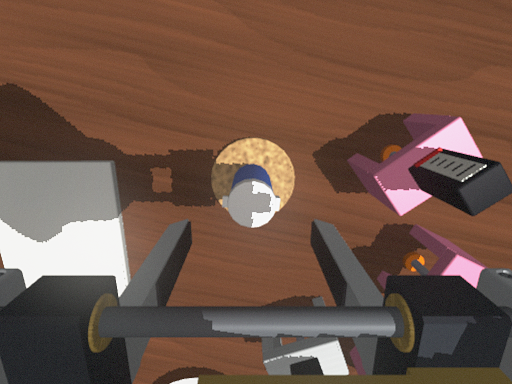

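The holder stands upright on the coaster at scene (230,152). At full tilt the strip grasp puts j6 at its limit, so I'll look for a less tilted grasp; the strip's parallel sides allow it.

```bash
cat >> h.py <<'E'
def rotv(v,ang): return cv2.Rodrigues(np.array(v,float)*ang)[0]
LEV=np.array([[1,0,0],[0,-1,0],[0,0,-1.]])
def rz(t): return rotv([0,0,1],t)
def graspR(b): return rotv(sy,b)@RS
def placeR(b,yaw=.217):
    Rst=np.c_[sx,sy,sz]; return rz(yaw)@Rst.T@graspR(b)
E
python3 - <<'E'
from h import *
for d in (12,15,18,22):
    b=np.radians(d)
    G=SC+sz*.023
    tz=graspR(b)[:,2]
    print('b',d)
    for nm,p,R in [('g',G,graspR(b)),('pre',G-tz*.09,graspR(b)),('up',G+[0,0,.11],graspR(b)),('over',np.array([.534,-.019,.13]),placeR(b)),('low',np.array([.534,-.019,.035]),placeR(b))]:
        print(nm,[(round(o[0],2),o[2].tolist()) for o in best(p,R)])
E
```

```text
b 12
g [(np.float64(0.89), [1.22, 0.65, -0.98, 1.99, 0.86, 0.5, 1.27]), (np.float64(1.47), [0.02, 0.49, 0.53, 2.03, -0.96, 0.49, -0.33])]
pre [(np.float64(0.92), [1.25, 0.39, -0.91, 2.01, 0.3, 0.53, 1.73]), (np.float64(1.64), [0.02, 0.28, 0.53, 2.05, -0.62, 0.57, -0.61])]
up [(np.float64(0.88), [1.21, 0.41, -0.93, 1.91, 0.33, 0.61, 1.68]), (np.float64(1.66), [-0.15, 0.33, 0.72, 1.96, -0.67, 0.67, -0.62])]
over [(np.float64(0.37), [0.49, 0.59, -0.72, 1.75, 0.41, 1.18, 1.4]), (np.float64(2.53), [0.11, 0.49, -0.19, 1.77, 0.13, 1.11, -1.5])]
low [(np.float64(0.47), [0.45, 0.72, -0.67, 1.8, 0.52, 1.04, 1.32]), (np.float64(2.54), [0.06, 0.62, -0.13, 1.81, 0.14, 0.93, -1.51])]
b 15
g [(np.float64(0.82), [1.15, 0.63, -0.92, 1.96, 0.74, 0.54, 1.36]), (np.float64(1.5), [0.01, 0.5, 0.53, 1.99, -0.83, 0.53, -0.47])]
pre [(np.float64(0.9), [1.23, 0.41, -0.93, 1.96, 0.36, 0.61, 1.67]), (np.float64(1.66), [-0.14, 0.33, 0.72, 2.01, -0.64, 0.66, -0.61])]
up [(np.float64(0.86), [1.19, 0.43, -0.94, 1.88, 0.37, 0.69, 1.64]), (np.float64(1.72), [-0.15, 0.35, 0.72, 1.92, -0.6, 0.72, -0.69])]
over [(np.flo
[... 914 characters left out ...]
, 0.15, 1.06, -1.52])]
b 22
g [(np.float64(0.69), [1.02, 0.61, -0.8, 1.87, 0.58, 0.67, 1.48]), (np.float64(1.66), [-0.14, 0.58, 0.71, 1.91, -0.76, 0.7, -0.57])]
pre [(np.float64(0.82), [1.16, 0.48, -0.93, 1.85, 0.44, 0.81, 1.59]), (np.float64(1.8), [-0.15, 0.4, 0.72, 1.89, -0.51, 0.8, -0.77])]
up [(np.float64(0.79), [1.12, 0.48, -0.93, 1.79, 0.43, 0.86, 1.59]), (np.float64(1.84), [-0.16, 0.4, 0.72, 1.83, -0.49, 0.85, -0.81])]
over [(np.float64(0.48), [0.43, 0.69, -0.7, 1.63, 0.42, 1.39, 1.39]), (np.float64(2.55), [0.07, 0.59, -0.18, 1.64, 0.15, 1.31, -1.52])]
low [(np.float64(0.56), [0.4, 0.82, -0.66, 1.66, 0.51, 1.25, 1.33]), (np.float64(2.55), [0.04, 0.71, -0.13, 1.67, 0.15, 1.14, -1.52])]
```

Run:
```python
from h import *
b=np.radians(15);R=graspR(b);tz=R[:,2];G=SC+sz*.024
robot.gripper_to(.062)
robot.move_ptp(G-tz*.09,R); robot.pause(.2); s=st('pre')
i=robot.camera_info('wrist'); im=robot.grab_frame('wrist')[:,:,::-1].copy()
for s0 in (-.085,):
    X=[SC+sx*s+sy*w+sz*.028 for s,w in((s0,-.018),(s0+.17,-.018),(s0+.17,.018),(s0,.018))]
    cv2.polylines(im,[J(i,X).round().astype(int)],True,(0,0,255),1)
cv2.imwrite('pics/w3.png',im)
```

```text
pre t 11.57 p [ 0.5392 -0.2513  0.1791] f [0.15 0.4  0.15] op 0.0619
```

View pics/w3.png

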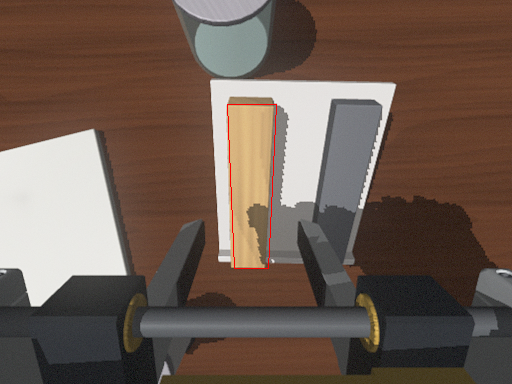

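The overlay sits on the oak strip's top face, (228,104) to (270,268), within about 1–2 mm. I'll grasp it.

Run:
```python
from h import *
b=np.radians(15);R=graspR(b);tz=R[:,2];G=SC+sz*.024
print(robot.move_linear(G-tz*.02,velocity=.15))
print(robot.move_linear(G,velocity=.05,threshold=8)); st('at')
robot.gripper_to(0); st('grip')
robot.move_linear(G+sz*.02+sx*.004,velocity=.08); st('lift')
robot.move_linear(G+[-.02,0,.11],velocity=.2); st('up')
snap('wrist','w4.png'); snap('scene','s2.png')
```

```text
False
False
at t 12.78 p [ 0.5698 -0.2527  0.0945] f [-0.76 -0.08  0.8 ] op 0.0621
grip t 13.31 p [ 0.57   -0.2525  0.0948] f [-1.46  1.32  3.72] op 0.0358
lift t 13.72 p [ 0.5619 -0.2523  0.1138] f [ 0.03  0.17 -2.42] op 0.0355
up t 14.32 p [ 0.5499 -0.2519  0.2037] f [ 0.14  0.17 -0.97] op 0.0357
```

View pics/w4.png

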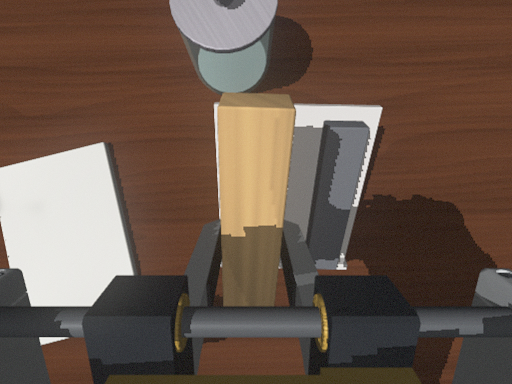

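View pics/s2.png

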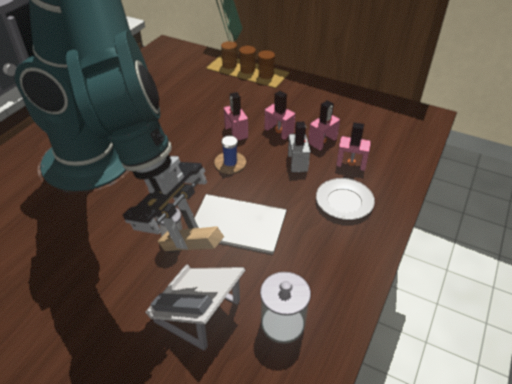

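Run:
```python
from h import *
b=np.radians(15);R=placeR(b);T=np.array([.534,-.019,.13])
robot.move_ptp(T,R); robot.pause(.3); s=st('over')
i=robot.camera_info('wrist'); im=robot.grab_frame('wrist')[:,:,::-1].copy()
Rt=s['tool_rot']; rel=graspR(b).T@np.c_[sx,sy,sz]; off=graspR(b).T@(-sz*.024)
Rst=Rt@rel; c=s['ee_pos']+Rt@off
print('strip axes pred',Rst.round(3).tolist(),c)
X=[c+Rst@[x,y,.028] for x,y in((-.085,-.018),(.085,-.018),(.085,.018),(-.085,.018))]
X2=[c+Rst@[.085,y,z] for y,z in((-.018,0),(-.018,.028),(.018,.028),(.018,0))]
for q in (X,X2): cv2.polylines(im,[J(i,q).round().astype(int)],True,(0,0,255),1)
cv2.imwrite('pics/w5.png',im)
i=robot.camera_info('scene'); im=cv2.resize(robot.grab_frame('scene')[:,:,::-1],None,fx=4,fy=4,interpolation=cv2.INTER_CUBIC)
for q in (X,X2): cv2.polylines(im,[(J(i,q)*4+1.5).round().astype(int)],True,(0,0,255),1)
cv2.imwrite('pics/s3.png',im[640:1060,600:1260])
```

```text
over t 15.69 p [ 0.534  -0.0198  0.1304] f [ 1.04 -0.2  -1.12] op 0.036
strip axes pred [[0.977, -0.214, -0.001], [0.214, 0.977, -0.0], [0.001, 0.0, 1.0]] [ 0.53404971 -0.01982424  0.10639491]
```

View pics/w5.png

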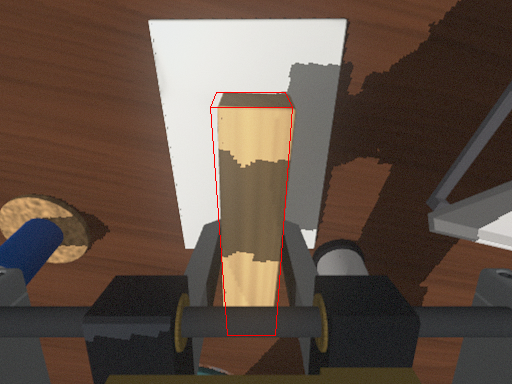

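View pics/s3.png

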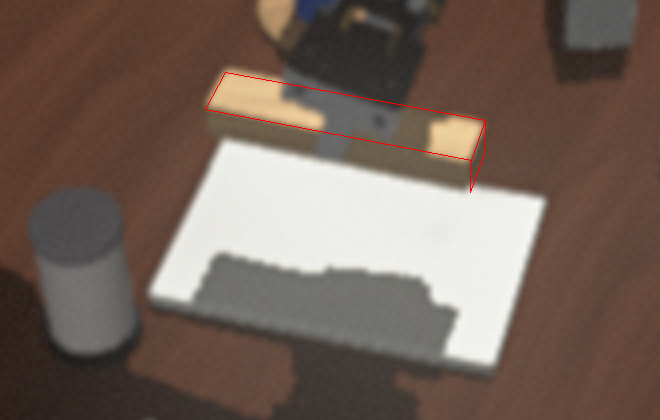

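Predicted and seen strip outlines agree, so it is level. Lowering it now.

Run:
```python
from h import *
x,y=.534,-.0195
robot.move_linear((x,y,.048),velocity=.12); robot.pause(.15); st('near')
print(robot.move_linear((x,y,.0345),velocity=.02,threshold=4)); st('touch')
robot.pause(.1)
robot.gripper_to(.062); st('open'); robot.pause(.25)
Rt=robot.get_state()['tool_rot']; p=robot.get_state()['ee_pos']
robot.move_linear(p-Rt[:,2]*.03,velocity=.1)
robot.move_linear((.50,-.02,.24),velocity=.3); st('up')
snap('wrist','w6.png'); snap('scene','s4.png',4,(150,180,160,90))
```

```text
near t 16.77 p [ 0.5345 -0.0194  0.0487] f [ 0.61  0.44 -1.8 ] op 0.0359
True
touch t 17.32 p [ 0.5341 -0.0196  0.0371] f [ 2.64 -1.68  3.22] op 0.0359
open t 18.02 p [ 0.5336 -0.0194  0.037 ] f [-0.07  1.07  0.9 ] op 0.062
up t 19.48 p [ 0.4997 -0.0198  0.2394] f [-0.18  0.02 -0.34] op 0.0622
```

View pics/w6.png

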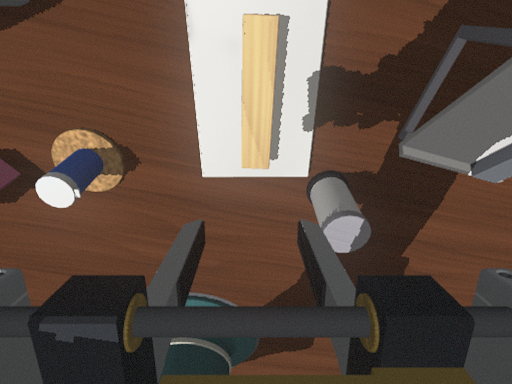

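View pics/s4.png

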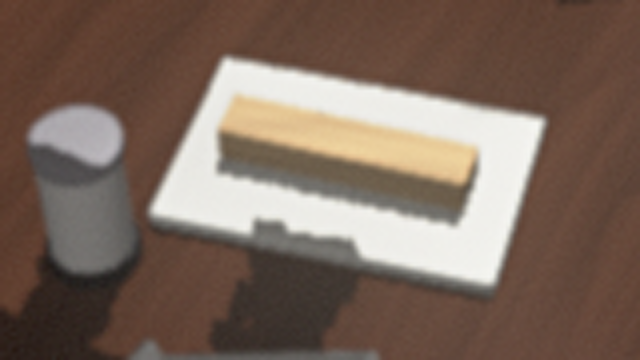

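Run:
```python
from h import *
i=robot.camera_info('wrist')
for pts,z in (([(244,14),(278,16),(269.5,168.5),(241,168)],.040),):
    Q=P(i,pts,z);print(Q.round(4).tolist(),Q.mean(0).round(4),np.linalg.norm(Q[0]-Q[3]),np.linalg.norm(Q[0]-Q[1]),[np.arctan2(*(Q[a]-Q[b])[[1,0]]) for a,b in((0,3),(1,2))])
# scene crop (x4 off 150,180): top-face corners
Q=P('scene',[(q[0]/4+150,q[1]/4+180) for q in [(237,95),(478,148),(463,185),(218,130)]],.040)
print(Q.round(4).tolist(),Q.mean(0).round(4),[np.arctan2(*(Q[a]-Q[b])[[1,0]]) for a,b in((1,0),(2,3))])
b=None
for n,p,th in [('gauge',(.5724,.286,.112),.558),('gauge up',(.5724,.286,.22),.558),('gslab',(.534,-.019,.124),.217)]:
    print(n,[(round(o[0],2),o[2].tolist()) for o in best(p,down(th))])
```

```text
[[0.6128, 0.0117, 0.04], [0.6183, -0.0211, 0.04], [0.4541, -0.0545, 0.04], [0.447, -0.0189, 0.04]] [ 0.533  -0.0207  0.04  ] 0.16863059076650488 0.0331756901273572 [np.float64(0.18199562662563504), np.float64(0.20120940703574874)]
[[0.4498, -0.0193, 0.04], [0.6139, 0.012, 0.04], [0.6197, -0.0214, 0.04], [0.4556, -0.0527, 0.04]] [ 0.5347 -0.0204  0.04  ] [np.float64(0.1881478864296827), np.float64(0.18793306446745447)]
gauge [(np.float64(0.41), [-0.85, 0.61, 0.47, 1.68, -0.33, 0.94, -1.27]), (np.float64(2.23), [0.2, 0.85, -1.09, 1.64, 0.81, 1.17, 1.04])]
gauge up [(np.float64(0.3), [-0.89, 0.49, 0.52, 1.59, -0.26, 1.13, -1.31]), (np.float64(2.35), [0.2, 0.69, -1.09, 1.55, 0.63, 1.28, 1.15])]
gslab [(np.float64(0.49), [-0.52, 0.44, 0.63, 1.95, -0.34, 0.86, -1.07]), (np.float64(2.97), [-0.05, 0.38, 0.04, 1.93, -0.02, 0.83, 1.78])]
```

Run:
```python
from h import *
p=(.5724,.286,.235);R=best(p,down(.558))[0][1]
robot.move_ptp(p,R); robot.pause(.25); s=st('over gauge')
i=robot.camera_info('wrist'); im=robot.grab_frame('wrist')[:,:,::-1].copy()
cv2.imwrite('pics/w7.png',im); np.save('cam7.npy',np.r_[i['rvec'],i['tvec']])
def box(x,y,th,img,i,k=1):
    for w,h,z in((.025,.043,.076),(.013,.016,.142)):
        X=[(x+np.cos(th)*u-np.sin(th)*v,y+np.sin(th)*u+np.cos(th)*v,z) for u,v in((-w,-h),(w,-h),(w,h),(-w,h))]
        cv2.polylines(img,[(J(i,X)*k+(k-1)/2).round().astype(int)],True,(0,0,255),1)
im=cv2.resize(im,None,fx=1.5,fy=1.5,interpolation=cv2.INTER_CUBIC)
box(.5724,.286,.558,im,i,1.5); cv2.imwrite('pics/w7o.png',im)
im=cv2.resize(cv2.imread('pics/scene0.png'),None,fx=6,fy=6,interpolation=cv2.INTER_CUBIC); box(.5724,.286,.558,im,'scene',6)
im2=cv2.resize(cv2.imread('pics/top0.png'),None,fx=6,fy=6,interpolation=cv2.INTER_CUBIC); box(.5724,.286,.558,im2,'top',6)
cv2.imwrite('pics/go.png',np.hstack([im[690:1090,1620:1990],im2[900:1300,770:1140]]))
```

```text
over gauge t 21.02 p [0.5727 0.285  0.2351] f [ 0.23  0.62 -1.27] op 0.0618
```

View pics/w7o.png

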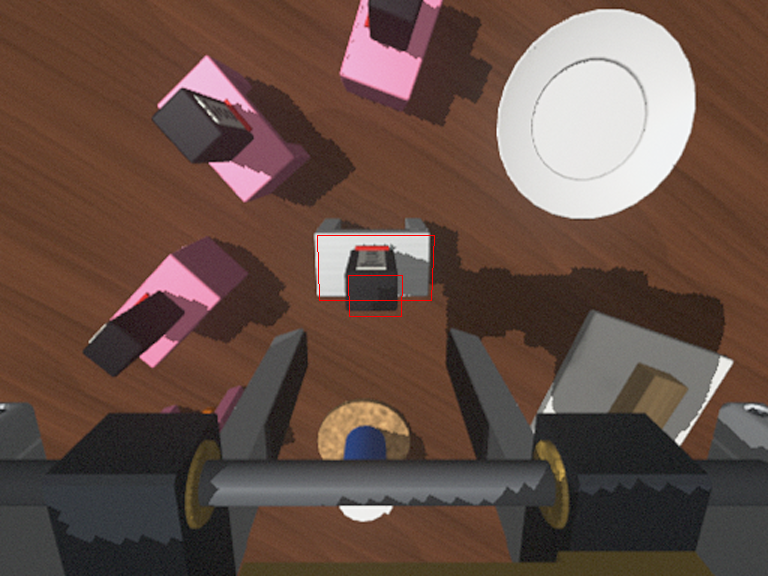

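View pics/go.png

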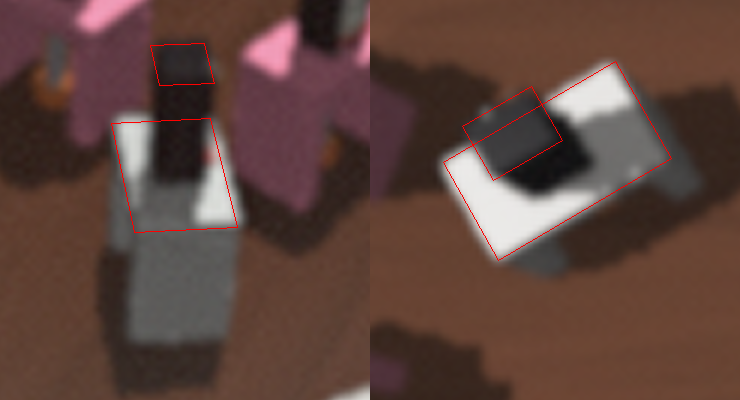

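The wrist overlay matches the aluminium gauge: bridge at (375,267), scale facing away, about 2 mm of offset along the jaw axis, which I'll correct. I'll grip it now.

Run:
```python
from h import *
x,y=.5716,.2874
robot.move_linear((x,y,.15),velocity=.2)
print(robot.move_linear((x,y,.112),velocity=.1,threshold=8)); st('at')
robot.gripper_to(0); s=st('grip'); z=s['ee_pos'][2]
robot.pause(.1)
robot.move_linear((x,y,z+.02),velocity=.06); st('lift')
robot.move_linear((x,y,.24),velocity=.2); robot.pause(.2); s=st('up')
snap('scene','s5.png'); print(s['tool_rot'].round(3).tolist(),s['moment'].round(2))
```

```text
False
at t 22.18 p [0.5718 0.2874 0.1123] f [0.08 0.16 0.32] op 0.0616
grip t 22.76 p [0.5716 0.2875 0.1121] f [-0.75  1.55  1.72] op 0.0318
lift t 23.34 p [0.5716 0.2875 0.1323] f [-0.32  0.4  -5.18] op 0.032
up t 24.23 p [0.5711 0.2872 0.2386] f [-0.01 -0.   -4.4 ] op 0.0318
[[0.848, 0.529, -0.002], [0.529, -0.848, -0.001], [-0.002, 0.0, -1.0]] [-0.01 -0.   -0.03]
```

View pics/s5.png

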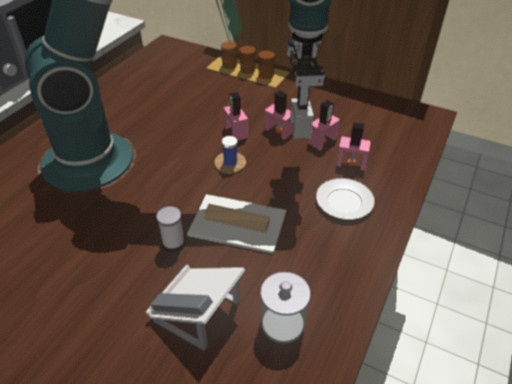

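Run:
```python
from h import *
p=np.array((.534,-.0205,.215));R=best(p,down(.19))[0][1]
robot.move_ptp(p,R); robot.pause(.4); s=st('over slab')
print(s['tool_rot'].round(3).tolist())
snap('scene','s6.png',4,(170,130,150,130)); snap('wrist','w8.png')
```

```text
over slab t 25.87 p [ 0.5341 -0.0202  0.2149] f [-0.13  0.47 -4.48] op 0.032
[[0.982, 0.189, -0.0], [0.189, -0.982, -0.0], [-0.0, 0.0, -1.0]]
```

View pics/s6.png

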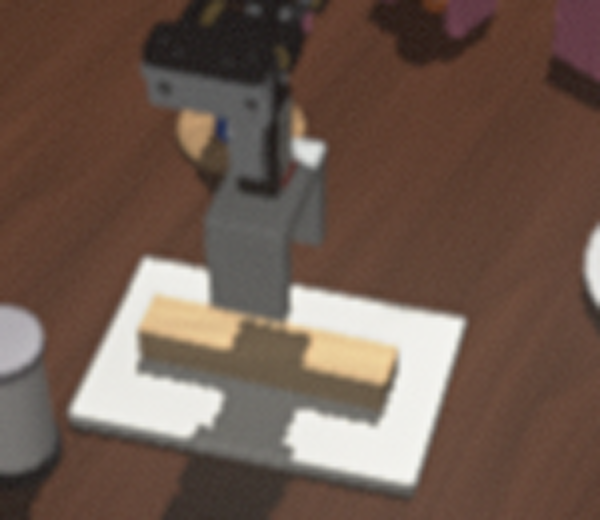

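View pics/w8.png

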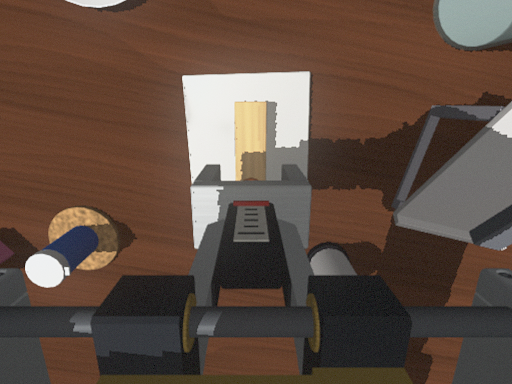

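The gauge hangs upright, legs at wrist (205,175) and (297,175), with the strip at (252,140) midway between them and parallel. I'll lower it gently.

Run:
```python
from h import *
x,y=.534,-.0203
robot.move_linear((x,y,.160),velocity=.1); robot.pause(.2); st('above strip')
print(robot.move_linear((x,y,.132),velocity=.03,threshold=6)); robot.pause(.1); st('foot')
print(robot.move_linear((x,y,.1225),velocity=.012,threshold=3.5)); robot.pause(.1); st('down')
snap('scene','s7.png',4,(170,130,150,130)); snap('wrist','w9.png')
```

```text
above strip t 26.87 p [ 0.5343 -0.0203  0.1605] f [-0.32  1.37 -4.56] op 0.0318
False
foot t 28.05 p [ 0.5339 -0.0203  0.1321] f [-1.08  0.17 -1.8 ] op 0.0318
True
down t 28.79 p [ 0.534  -0.0202  0.124 ] f [-1.5   1.17  5.94] op 0.0322
```

View pics/s7.png

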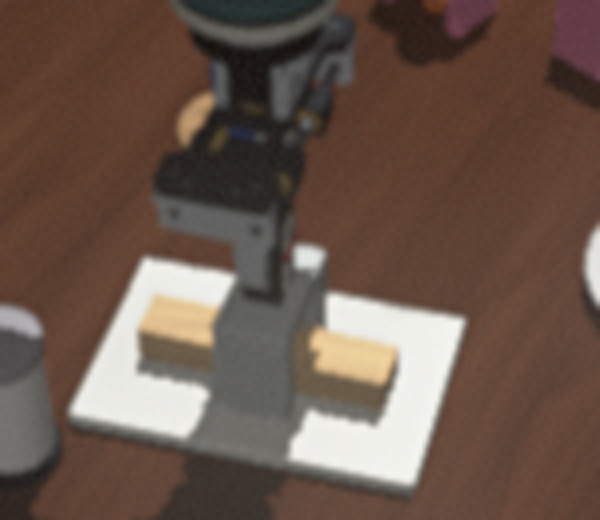

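The gauge straddles the strip and touched the slab at TCP z = 0.124, as expected (12 + 112 mm). I'll release it, back off and check.

Run:
```python
from h import *
x,y=.534,-.0203
robot.gripper_to(.062); robot.pause(.2); s=st('open'); p=s['ee_pos']
robot.move_linear((p[0],p[1],.20),velocity=.1)
robot.move_linear((.48,-.02,.30),velocity=.25); robot.pause(.4); st('up')
snap('scene','s8.png',4,(170,130,150,130)); snap('wrist','w10.png')
```

```text
open t 29.75 p [ 0.5334 -0.0202  0.1235] f [-0.42 -0.7   0.25] op 0.0618
up t 31.67 p [ 0.48   -0.0201  0.2996] f [ 0.42 -0.24  0.6 ] op 0.0622
```

View pics/s8.png

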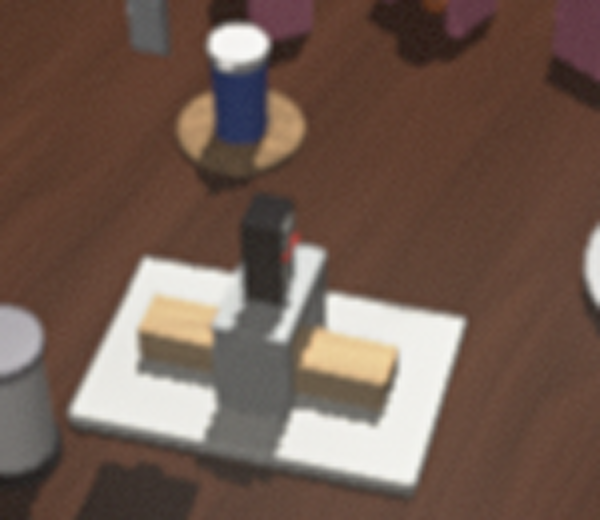

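View pics/w10.png

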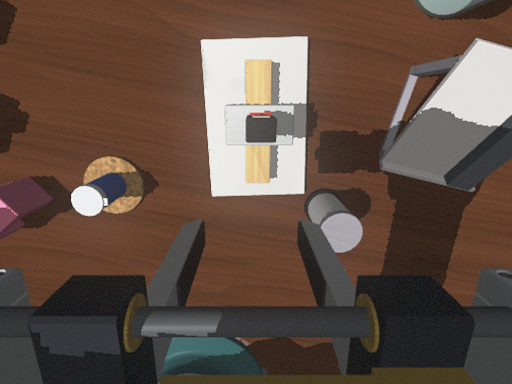

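The gauge stands square over the strip at wrist (260,122), legs on the marble either side. The holder is upright on the coaster and the gripper is clear of everything.

```bash
python3 -c "
from rig import robot
print(robot.sign_off())"
```

```text
the job is handed in; nothing more can be done
None
```

The job is handed in, at about 32 s of the 72 s allowed; the rig reports no verdict. I moved the blue toothpick holder onto the cork coaster and laid the oak strip level on the marble. Then I set the bare aluminium gauge over the strip with its legs on the slab either side and let it go.

- **Gauge:** it touched the slab with the TCP at 0.124 m, which is what 12 + 112 mm predicts. The force rose only a few newtons. In the last pictures it looks upright and square on the slab. I could not see the foot or read the gauge value directly; that the foot rests on the strip follows from the geometry and the force change on the way down.
- **Strip:** it lies within about 2 mm of the slab's centre and is turned about 0.03 rad from the slab's long side. I lined the gauge up with the strip, not the slab.
- **Holder:** it stands upright and looks close to the coaster's centre.
- **Bystanders:** I saw no sign that the jar, frother, plate or grey strip had moved, but I judged this by eye and did not measure it.
- **Disagreements:** the top and scene cameras differed by about 4 mm on the holder's first position, and the gauge was about 2 mm from my first estimate. The gripper's opening covered the first, and I corrected the second before gripping.

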